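Hold the loupe over the middle-sized seal die

ROBOT

A 6-joint arm with a two-finger parallel gripper is mounted at the origin on the work surface. World frame = base frame: x ahead of the robot, y to its left, z up, the work surface at z = 0. Lengths are in mm, angles in rad, forces in N, time in s.
With the tool pointing down it reaches from about 325 to 900 mm from the base axis. Payload 6.1 kg.
Tool frame: the origin (TCP) lies at the very end of the fingers, on their centre line; the grasp point (between the pads) lies 19 mm behind it; z points along the fingers, y is the line along which they close (so a half turn about z gives the same grasp; the last joint's range is limited). The gripper opens to 85 mm and grips with 20 to 120 N. Pads are 22 mm wide; open, the fingers measure 114 mm over their backs; the gripper's body (76 mm by 85 mm) begins 54 mm behind the grasp point. The pads swing forward as they close: fully open they stand 13 mm farther back than shut.
Start: joints at [1.205, 0.22, 1.526, -0, 1.395, -0.126], TCP at [148.441, 607.108, 200.5] pointing down, gripper open.
Joint ranges: [-2.98, 2.98], [-0.91, 2.08], [0.09, 2.57], [-1.24, 4.39], [0.2, 2.65], [-2.68, 2.68]. Speed limits (rad/s): [2.57, 2.57, 3.01, 3.14, 3.14, 3.14].

INTERFACE

Orientations are given as [roll, pitch, yaw] about the fixed x, y, z axes, in that order (R = Rz(yaw) Ry(pitch) Rx(roll)).
In Python, from station import r gives the robot as it stands.
- The arm moves only by the tool servo_tool, never from a script. Its argument "deltas" is a list that holds one entry, the list of rows, each a list of 7 numbers: the shift along the world's x, y, z in mm, then the turn, a rotation vector about the world's x, y, z in rad, then the closure, from 0 (fully open) to 1 (shut). In form: [[[x, y, z, rx, ry, rz, fingers], ...]]. A call has 1 to 10 rows; each row is the pose to reach, as a shift and turn from the pose commanded when the call began; what a row does not reach only later rows make up. A row lasts 1/8 s, in which the tool goes at most 62.5 mm and 10.7 degrees, less where a joint would pass 70% of its speed; a pose out of reach is approached as far as the arm can. A call with a gripper value outside its range is refused whole. The fingers move at their own pace and stop on an object; "newtons" is the grip in N (left out, the last holds). Time passes only in rows, so rows that repeat a pose let the fingers close. It gives the time, the measured TCP pose, the force, the opening and the grip force at its end, in the units of the state.
- r.sense(): the state, without advancing time (a new reading comes with each control period).
- r.capture(name): name is "side" or "top" or "wrist"; returns the picture (420x560x3 uint8, red, green, blue); there is no depth.
- r.camera_params(name): a dict with "fovy" (degrees; the focal length in pixels is half the picture's height over the tangent of half this angle, whatever the lens; pixels are square), "cx", "cy" (the principal point, pixels), "distortion" ([k1, k2, p1, p2, k3] as OpenCV has them; the pictures are not rectified), "origin" and "rotation" of the camera in the world; the wrist camera has in their place "T_tool_cam" (4x4, takes a point from camera to tool coordinates, whose origin is the TCP and whose axes are the flange's). Camera axes: x right, y down, z forward; pixel columns grow to the right and rows downward; lengths in mm; the calibration is good to about 2 mm. A picture is of the moment at which its call begins: read the wrist's pose just before it. camera_params takes no time and is no camera call.
- r.sign_off(): hands the job in; it is judged then, once.
Trained networks look in the newest picture that a camera, given by its name, has taken for a name from the list of things; names that differ only in an ending like _2 or _b are one class to them, and where a whole thing is asked for, a point or a joint stands for the part that bears it (a point fixed in the world has none). Each returns a list of dicts, best first, with "p" (0 to 1); they miss things now and then, are a little off and sometimes report something else, mostly with a low value. They report only what shows in the picture. A call takes as long as a camera call. They do not tell look-alikes from the thing itself.
- r.cut_out(label, camera): "region" (420x560 bool, what is visible of it) and "pixel" ([column, row] in pixels, amid what is visible of it).
The state is a dict: "time": time; "q": joint angles; "joint_velocities": joint speeds; "joint_torque": joint torques, N m; "ee_pos": TCP position; "orientation": TCP orientation; "ft_force": force on the tool from outside, world axes, zero at the start; "torque": the same for the moment, N m; "opening": finger opening in mm; "gripper_force": force on a finger pad.
Only numpy, scipy, OpenCV 4.12 (cv2) and the standard library are available. Lean on these libraries where they do the work, as an engineer would, in place of code of your own. Each camera call takes 0.05 s, during which the arm holds its last target. There are 200 camera calls.

TASK

Take the middle-sized of the three brass seal dies and set it gently down, engraved face up, in the centre of the inspection stand's round white pad, and let go of it. Then take the loupe from its wooden cradle and hold it level over that die, lens centred on the die and at the height of the red collar on the stand's post; the loupe may touch neither the die nor the stand. The program finishes while you are still holding the loupe there, motionless; leave the collar, the other dies and the desk things where they are.

Things in the scene. Friction and masses are not known exactly. Their poses are not given: they have to be found in the camera images.
- die_middle: the correct die: plain upright brass cylinder, 27 mm in diameter and 26 mm high, about 130 g, engraved (dark ring and star) on its top face; it stands on the desk pad, face up. Origin: centre of its underside; z up along its axis
- die_small: look-alike brass die, 20 mm in diameter, 26 mm high; origin at the centre of its underside. Leave it alone
- die_large: look-alike brass die, 34 mm in diameter, 26 mm high; origin at the centre of its underside. Leave it alone. The three dies stand in any order in a row running roughly along world x, left of the stand, their centres at least 75 mm apart
- stand: fixed inspection stand. Dark base plate 160 x 66 x 8 mm, from 47 mm behind to 113 mm ahead of the origin along its x; round white pad at the origin. A 10 mm steel post rises 85 mm from the pad's centre along the stand's +x (turned up to 0.5 rad: on the pad's far side from the robot), its top 140 mm above the underside. Origin: underside of the plate, below the pad's centre; z up
- pad (a point): centre of the top face of the white pad (60 mm in diameter, its top 16 mm above the stand's underside)
- focus_mark (a point): centre of the red collar (20 mm in diameter, 10 mm high, small steel screw at its far side) on the stand's post: its height is the height wanted for the lens. It differs from run to run (88 to 118 mm above the stand's underside). The collar only slides if pushed; do not touch it
- loupe: hand loupe, about 110 g, 173 mm long: black round lens rim 64 mm in diameter, 8 mm thick, clear lens, straight wooden handle 14 mm wide (its y) and 16 mm high (its z), from 70 mm behind to 32 mm ahead of the origin. Origin: on the handle's centre line, within 3 mm of the balance point, the best place to grip. x points along the handle to the lens, z up; it starts level
- lens (a point): centre of the lens: 71 mm from the loupe's origin along its +x, at the same height
- cradle: fixed light-wood cradle; the loupe lies on it level, handle centre 44 mm above its underside, and lifts straight up. Plate 185 x 66 x 8 mm; a notched block holds the handle 53 to 63 mm behind the origin (notch sides reach the handle's centre line, 4 mm free each side), two blocks carry the lens rim; between them only the plate. Origin: underside, below the loupe's origin; x to the lens
- ink_blue: bystander: small blue bottle 32 mm in diameter, 62 mm high; origin under its centre
- ink_green: bystander: green jar 44 mm in diameter, 45 mm high; origin under its centre
- paint_pink: bystander: white paint pot with pink cap, 38 mm in diameter, 28 mm high; origin under its centre
- shell: bystander: fan-shaped sea shell about 65 x 85 mm, 14 mm high, on the robot's side of the stand; origin under its centre
- brush: bystander: thin dark-handled brush 190 mm long, 10 mm wide, lying near the right edge of the desk pad; origin at its middle. The dies, the jars and the fixtures all stand on a fixed blue-grey desk pad 2 mm thick (its top is 2 mm above the table)
Things that resemble listed ones, but are neither listed nor needed, are in the scene too. Leave any pink look-alike of the loupe alone.

How it is judged:
By the outcome, as a careful person would: the job done as asked, in the order asked, and still so for the second after the job is handed in, while the arm keeps its last pose, push and grip.
It also fails if it takes over 59 s, if anything falls off the work surface, if the arm or the gripper's body presses on something with over 40 N, if the wrist force passes 120 N, or if a joint passes its speed limit or range.

## Working session

There is one attempt and no reset: what is moved stays moved. The work goes in short steps, Python scripts to look and compute and a tool call to move; the robot and the scene stay as the last step left them, time stands still between calls to the robot, and variables do not carry over. Pictures are saved under pics/ and viewed, at most 10 in all, crops included, and the job is handed in when it is done.

Besides the shell and the picture viewer there is one more tool, called after "Request:" as name(argument=value, ...) on one line, values as JSON. servo_tool: Moves the arm, as the interface text tells. Its arguments: {"type":"object","properties":{"deltas":{"type":"array","items":{"type":"array","items":{"type":"array","items":{"type":"number"}}}},"newtons":{"type":"number"}},"required":["deltas"]}

```bash
mkdir -p pics
cat > h.py <<'E'
import numpy as np, cv2
from scipy.spatial.transform import Rotation as R
from station import r
def cam(name):
    p=r.camera_params(name); f=210/np.tan(np.radians(p["fovy"])/2)
    K=np.array([[f,0,p["cx"]],[0,f,p["cy"]],[0,0,1]]); d=np.array(p["distortion"],float)
    if name=="wrist":
        s=r.sense(); T=np.eye(4); T[:3,:3]=R.from_euler("xyz",s["orientation"]).as_matrix(); T[:3,3]=s["ee_pos"]
        T=T@np.array(p["T_tool_cam"]); return K,d,T[:3,3],T[:3,:3]
    return K,d,np.array(p["origin"]),np.array(p["rotation"])
def ray(c,px):
    K,d,o,M=c; u=cv2.undistortPoints(np.array(px,float).reshape(-1,1,2),K,d).reshape(-1,2)
    return o,(M@np.c_[u,np.ones(len(u))].T).T
def at_z(c,px,z):
    o,v=ray(c,px); return o+v*((z-o[2])/v[:,2])[:,None]
def proj(c,X):
    K,d,o,M=c; X=(np.array(X,float).reshape(-1,3)-o)@M
    return cv2.projectPoints(X,np.zeros(3),np.zeros(3),K,d)[0].reshape(-1,2)
def save(im,n): cv2.imwrite("pics/"+n,cv2.cvtColor(im,cv2.COLOR_RGB2BGR))
E
python3 - <<'E'
from h import *
np.set_printoptions(precision=1,suppress=True)
print(r.sense())
for n in("top","side"):
    im=r.capture(n); save(im,n+"1.png"); c=cam(n); print(n,c[2],c[3][:,2],c[0][0,0],c[1])
    for l,z in(("die_middle",28),("stand",10),("pad",18),("focus_mark",100),("loupe",46),("cradle",10)):
        try:
            for k in r.cut_out(l,n)[:4]: print(n,l,round(k["p"],2),np.array(k["pixel"]),at_z(c,k["pixel"],z)[0],k["region"].sum())
        except Exception as e: print(l,e)
E
```

```text
{'time': 0.0, 'q': array([ 1.2,  0.2,  1.5, -0. ,  1.4, -0.1]), 'joint_velocities': array([ 0.,  0.,  0., -0., -0.,  0.]), 'joint_torque': array([  0. , -49.7, -38.9,  -0. ,   0. ,  -0. ]), 'ee_pos': array([148.2, 606.5, 199.4]), 'orientation': array([-3.1, -0. ,  2.9]), 'ft_force': array([-0.7,  0.2,  0.5]), 'torque': array([ 0., -0.,  0.]), 'gripper_force': 0.0, 'opening': 85.31539093410115}Traceback (most recent call last):
  File "<stdin>", line 5, in <module>
IndexError: too many indices for array: array is 1-dimensional, but 2 were indexed
```

Run:
```python
from h import *
for n in("top","side","wrist"): print(r.camera_params(n))
```

```text
{'fovy': 57.72529098457417, 'cx': 278.9238098993396, 'cy': 209.53821827222015, 'distortion': array([-0.05158432,  0.        ,  0.        ,  0.        ,  0.        ]), 'origin': array([ 267.1540857 ,  -45.47911089, 1190.59807108]), 'rotation': array([-2.95906966, -0.00921157, -1.5456771 ])}
{'fovy': 54.354602965289885, 'cx': 282.4375190974726, 'cy': 206.5981115182378, 'distortion': array([0.04337116, 0.        , 0.        , 0.        , 0.        ]), 'origin': array([304.63160595, 862.30988508, 686.02292566]), 'rotation': array([-2.14550142,  0.00736942, -2.96986269])}
{'fovy': 67.09907074983445, 'cx': 279.47820574535604, 'cy': 209.23419474251548, 'distortion': array([-0.06446183,  0.        ,  0.        ,  0.        ,  0.        ]), 'T_tool_cam': array([[ 1.66394761e-04, -9.60383120e-01, -2.78683038e-01,
         7.00670203e+01],
       [ 9.99999717e-01,  3.64139166e-04, -6.57802486e-04,
        -2.44953543e-01],
       [ 7.33221813e-04, -2.78682849e-01,  9.60382909e-01,
        -1.73048192e+02],
       [ 0.00000000e+00,  0.00000000e+00,  0.00000000e+00,
         1.00000000e+00]])}
```

```bash
sed -i 's/np.array(p\["rotation"\])$/R.from_euler("xyz",p["rotation"]).as_matrix()/' h.py
python3 - <<'E'
from h import *
np.set_printoptions(precision=1,suppress=True)
for n in("top","side"):
    im=r.capture(n); save(im,n+"1.png"); c=cam(n); print(n,c[2],c[3][:,2])
    for l,z in(("die_middle",28),("die_small",28),("die_large",28),("stand",10),("pad",18),("focus_mark",100),("loupe",46),("cradle",10)):
        try:
            for k in r.cut_out(l,n)[:4]: print(n,l,round(k["p"],2),np.array(k["pixel"]),at_z(c,k["pixel"],z)[0],k["region"].sum())
        except Exception as e: print(l,e)
E
```

```text
top [ 267.2  -45.5 1190.6] [ 0.2 -0.  -1. ]
top die_middle 0.53 [190.1 159.2] [637.4 236.2  28. ] 73
top die_small 0.6 [271.8 191.9] [537.5 -27.1  28. ] 961
top die_small 0.49 [168.1 193.3] [524.4 297.6  28. ] 42
top die_large 0.37 [270.8 191.3] [539.3 -23.9  28. ] 1085
top stand 0.79 [269.6 193.6] [535.9 -20.   10. ] 1051
top pad 0.93 [270.1 193.3] [535.1 -21.7  18. ] 1006
top loupe 0.84 [331.1 178.5] [ 581.1 -210.5   46. ] 535
top loupe 0.56 [215.4 129.6] [732.1 158.1  46. ] 114
top cradle 0.94 [332.1 206.9] [ 498.3 -218.8   10. ] 671
side [304.6 862.3 686. ] [ 0.1 -0.8 -0.5]
side die_middle 0.7 [185.8 296.3] [631.5 255.2  28. ] 207
side die_middle 0.57 [146.7 303.2] [707.4 287.9  28. ] 306
side die_small 0.61 [225.  325.6] [522.4 320.4  28. ] 144
side die_large 0.64 [284.2 301.6] [414.3 235.8  28. ] 257
side stand 0.97 [251.3 235.2] [547.6  -9.4  10. ] 1069
side pad 0.9 [250.2 230.9] [552.4 -17.7  18. ] 1153
side loupe 0.71 [364.6 180.5] [ 246.5 -302.6   46. ] 350
side loupe 0.64 [264.6 188.2] [ 550.6 -205.    46. ] 412
side cradle 0.98 [267.4 198.1] [ 543.  -206.2   10. ] 672
```

View pics/top1.png

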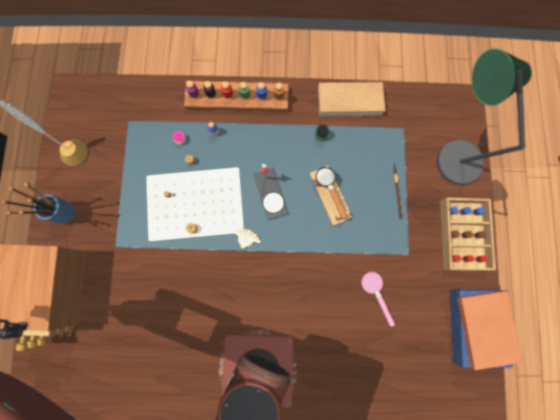

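View pics/side1.png

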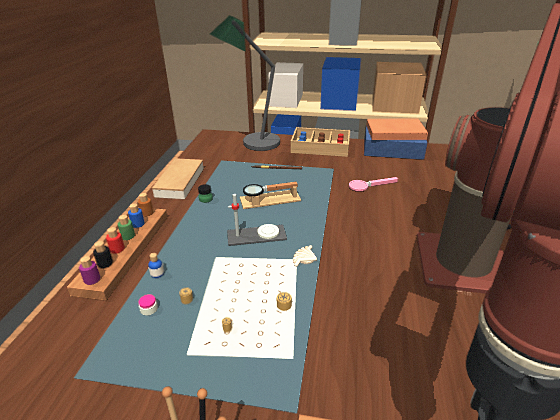

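Request:
servo_tool(deltas=[[[45,-45,6,0,0,0,0],[90,-90,12,0,0,0,0],[130,-130,16,0,0,0,0],[175,-175,20,0,0,0,0],[220,-220,20,0,0,0,0],[265,-265,20,0,0,0,0],[310,-310,20,0,0,0,0],[350,-350,20,0,0,0,0],[350,-350,20,0,0,0,0],[350,-350,20,0,0,0,0]]])

```text
time: 2.2
ee_pos: [498.3, 257.1, 220.4]
orientation: [3.141, -0.001, 2.901]
ft_force: [-0.5, 0.4, -0.5]
opening: 85.1
gripper_force: 0.0
```

Run:
```python
from h import *
np.set_printoptions(precision=1,suppress=True)
s=r.sense();print(s["time"],s["ee_pos"],s["orientation"])
c=cam("wrist"); im=r.capture("wrist"); save(im,"w1.png"); np.savez("w1.npz",o=c[2],M=c[3])
for l in("die_middle","die_small","die_large"):
  for k in r.cut_out(l,"wrist")[:4]:
    p=np.array(k["pixel"]); g=k["region"]; ys,xs=np.nonzero(g)
    print(l,round(k["p"],2),p,at_z(c,p,28)[0],g.sum(),np.ptp(xs),np.ptp(ys))
for X in([637,236,28],[524,298,28],[414,236,28]): print(proj(c,X))
```

```text
2.2 [498.3 257.1 220.4] [ 3.1 -0.   2.9]
die_middle 0.91 [291.1 284.9] [635.7 238.4  28. ] 429 20 24
die_small 0.58 [324.2 192.6] [525.6 304.4  28. ] 265 17 19
[[289.6 286.2]]
[[318.6 192.6]]
[[243.4 111.8]]
```

View pics/w1.png

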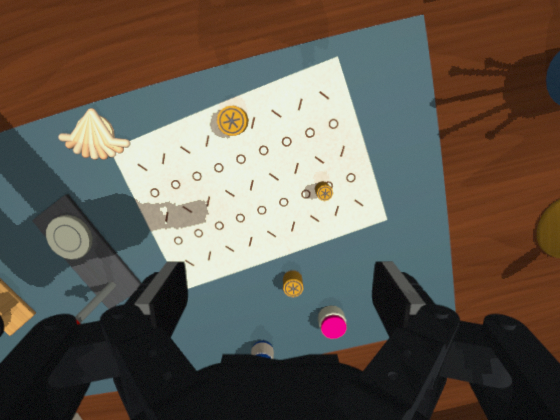

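Request:
servo_tool(deltas=[[[50,-8,-30,0,0,0,0],[100,-15,-60,0,0,0,0],[130,-20,-85,0,0,0,0.4],[130,-20,-85,0,0,0,0.4],[130,-20,-85,0,0,0,0.4]]])

```text
time: 3.02
ee_pos: [627.7, 238.2, 135.9]
orientation: [3.141, -0.0, 2.903]
ft_force: [0.2, -0.4, 1.7]
opening: 51.1
gripper_force: 0.0
```

Run:
```python
from h import *
np.set_printoptions(precision=1,suppress=True)
s=r.sense();print(s["time"],s["ee_pos"],s["orientation"],s["opening"])
c=cam("wrist"); im=r.capture("wrist"); save(im,"w2.png")
for l,z in(("die_middle",28),("paint_pink",30),("ink_blue",64)):
  for k in r.cut_out(l,"wrist")[:3]:
    p=np.array(k["pixel"]); g=k["region"]; ys,xs=np.nonzero(g)
    d=np.linalg.norm(at_z(c,[[xs.min(),p[1]]],z)[0]-at_z(c,[[xs.max()+1,p[1]]],z)[0])
    print(l,round(k["p"],2),p,at_z(c,p,z)[0],d)
    if l=="die_middle":
      # fit: project cylinder silhouette, minimise IoU error
      from scipy.optimize import minimize
      t=np.linspace(0,6.283,60)
      def f(v):
        C=np.r_[[np.r_[v[0]+v[2]*np.cos(a),v[1]+v[2]*np.sin(a),h] for a in t for h in(2,28)]]
        hull=cv2.convexHull(proj(c,C).astype(np.float32)); m=np.zeros((420*4,560*4),np.uint8)
        cv2.fillPoly(m,[np.round(hull*4+1.5).astype(int)],1); m=cv2.resize(m.astype(np.float32),(560,420),interpolation=cv2.INTER_AREA)
        return np.abs(m-g).sum()/g.sum()
      x0=np.r_[at_z(c,p,16)[0][:2],13.5]
      o=minimize(f,x0,method="Nelder-Mead",options=dict(initial_simplex=[x0,x0+[3,0,0],x0+[0,3,0],x0+[0,0,2]]))
      print("fit",o.x,o.fun)
```

```text
3.025 [627.7 238.2 135.9] [ 3.1 -0.   2.9] 51.11741020452706
die_middle 0.8 [284.  205.6] [636.3 239.9  28. ] 26.706979939605546
fit [640.8 239.6  13.1] 0.03551868556701031
paint_pink 0.89 [328.7 257.3] [696.1 269.9  30. ] 36.782924776651555
paint_pink 0.7 [23.2 12.6] [421.9  67.9  30. ] 56.109449699486035
ink_blue 0.63 [239.3 318.1] [719.5 178.1  64. ] 30.783525268946434
ink_blue 0.57 [286. 205.] [626.4 243.5  64. ] 23.27226334374294
```

View pics/w2.png

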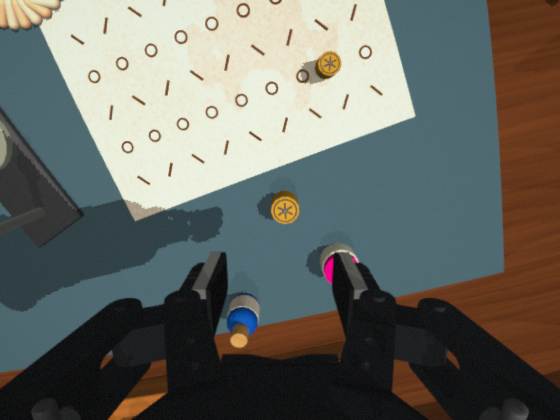

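Request:
servo_tool(deltas=[[[11,2.5,-35,0,0,0,0.4],[11,2.5,-75,0,0,0,0.4],[11,2.5,-105,0,0,0,0.4],[11,2.5,-129,0,0,0,0.4],[11,2.5,-129,0,0,0,0.4],[11,2.5,-129,0,0,0,0.4],[11,2.5,-129,0,0,0,1],[11,2.5,-129,0,0,0,1],[11,2.5,-129,0,0,0,1],[11,2.5,-129,0,0,0,1]]], newtons=40)

```text
time: 4.47
ee_pos: [639.5, 239.6, 6.7]
orientation: [3.142, 0.0, 2.902]
ft_force: [0.1, 0.4, 0.4]
opening: -0.2
gripper_force: 0.0
```

Run:
```python
from h import *
np.set_printoptions(precision=1,suppress=True)
# stand/collar/cradle/loupe estimates from the top and side cams
for n in("top","side"):
    im=r.capture(n); c=cam(n)
    for l,z in(("pad",18),("focus_mark",100),("loupe",46)):
        for k in r.cut_out(l,n)[:2]: print(n,l,round(k["p"],2),k["pixel"],at_z(c,k["pixel"],z)[0])
    H=cv2.cvtColor(im,cv2.COLOR_RGB2HSV)
    m=((H[...,0]<8)|(H[...,0]>172))&(H[...,1]>150)&(H[...,2]>90)
    x,y=(255,160) if n=="top" else (225,195)
    w=np.zeros_like(m); w[y:y+20,x:x+20]=1; ys,xs=np.nonzero(m&w); print(n,"red",len(xs),xs.mean() if len(xs) else 0,ys.mean() if len(xs) else 0)
print(r.sense()["ee_pos"],r.sense()["opening"])
```

```text
top pad 0.81 [268.6, 190.9] [542.8 -16.7  18. ]
top focus_mark 0.62 [269.5, 192.8] [517.8 -21.6 100. ]
top loupe 0.94 [331.7, 182.8] [ 567.4 -212.3   46. ]
top loupe 0.72 [270.9, 190.3] [538.3 -24.5  46. ]
top red 3 265.0 171.0
side pad 0.64 [249.5, 233.9] [551.  -4.  18.]
side focus_mark 0.6 [233.8, 207.6] [588.9  -3.4 100. ]
side focus_mark 0.26 [157.2, 268.2] [686.4 252.8 100. ]
side loupe 0.85 [263.7, 185.9] [ 556.3 -218.5   46. ]
side loupe 0.64 [359.8, 179.5] [ 261.6 -306.8   46. ]
side red 30 235.0 206.4
[639.4 239.6   6.4] 0.1811455733277919
```

Run:
```python
from h import *
im=r.capture("wrist"); save(im,"w3.png")
for k in r.cut_out("die_middle","wrist")[:3]: print(k["p"],k["pixel"],at_z(cam("wrist"),k["pixel"],28))
```

```text
0.9 [279.2, 238.5] [[629.07849756 241.61405537  28.        ]]
```

View pics/w3.png

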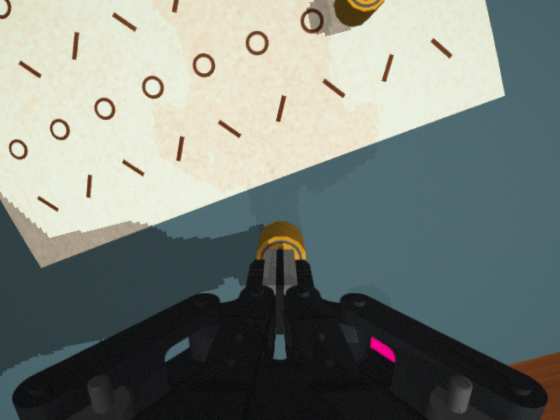

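Run:
```python
from h import *
np.set_printoptions(precision=1,suppress=True)
c=cam("wrist"); s=r.sense(); print(c[2],s["ee_pos"],"tcp px",proj(c,s["ee_pos"]),proj(c,s["ee_pos"]+[0,0,50]))
ax=R.from_euler("xyz",s["orientation"]).as_matrix()[:,0]; t=np.linspace(0,6.28,60)
for d in(0,8,16,24,30):
    C=s["ee_pos"]+ax*d
    for h in(2,28):
        p=proj(c,[[C[0]+13.5*np.cos(a),C[1]+13.5*np.sin(a),h] for a in t]); print(d,h,p.min(0),p.max(0))
r.capture("wrist");g=r.cut_out("die_middle","wrist")[0]["region"]; ys,xs=np.nonzero(g); print(xs.min(),xs.max(),ys.min(),ys.max())
for y in range(ys.min(),ys.max()+1,4): print(y,xs[ys==y].min(),xs[ys==y].max())
```

```text
[571.3 256.  179.5] [639.4 239.6   6.4] tcp px [[280.1 241.7]] [[280.2 284.8]]
0 2 [257.6 217.5] [302.6 259.5]
0 28 [254.3 233. ] [306.  280.4]
8 2 [257.3 204.4] [302.8 247.4]
8 28 [253.9 218. ] [306.4 266.8]
16 2 [257.1 190.9] [303.1 235. ]
16 28 [253.6 202.7] [306.8 252.9]
24 2 [256.8 177.2] [303.4 222.3]
24 28 [253.2 186.8] [307.2 238.5]
30 2 [256.6 166.7] [303.6 212.6]
30 28 [252.9 174.7] [307.5 227.4]
256 305 221 260
221 277 282
225 269 292
229 264 297
233 261 300
237 260 301
241 259 302
245 259 303
249 258 304
253 257 305
257 256 305
```

Run:
```python
from h import *
im=r.capture("wrist")[190:310,200:360]; save(cv2.resize(im,None,fx=5,fy=5,interpolation=cv2.INTER_CUBIC),"w4.png")
```

```text
(no output)
```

View pics/w4.png

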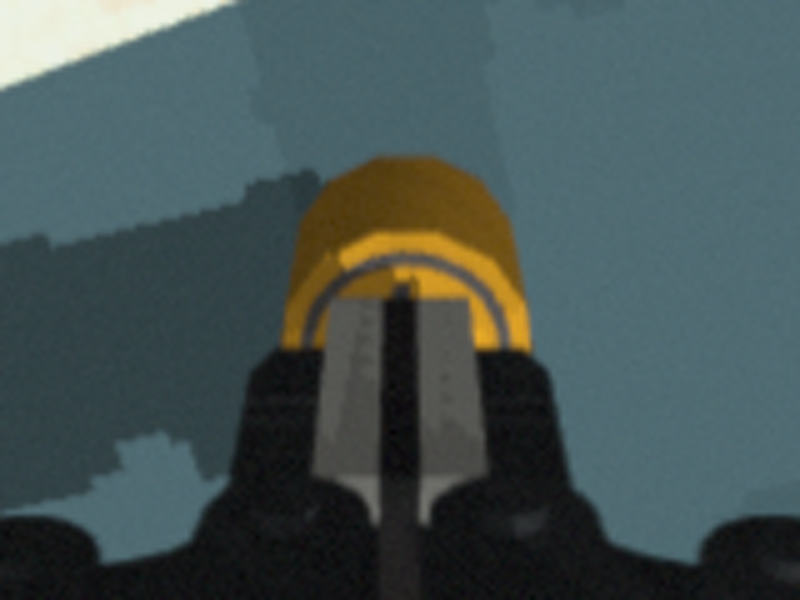

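Run:
```python
from h import *
np.set_printoptions(precision=1,suppress=True)
c=cam("side"); s=r.sense()
print(proj(c,[s["ee_pos"],s["ee_pos"]+[0,0,25],[640.5,239.6,2],[640.5,239.6,28]]))
im=r.capture("side")[230:330,120:250]; save(cv2.resize(im,None,fx=6,fy=6,interpolation=cv2.INTER_CUBIC),"s2.png")
```

```text
[[186.3 297.8]
 [184.8 289.7]
 [186.1 299.1]
 [184.5 290.8]]
```

View pics/s2.png

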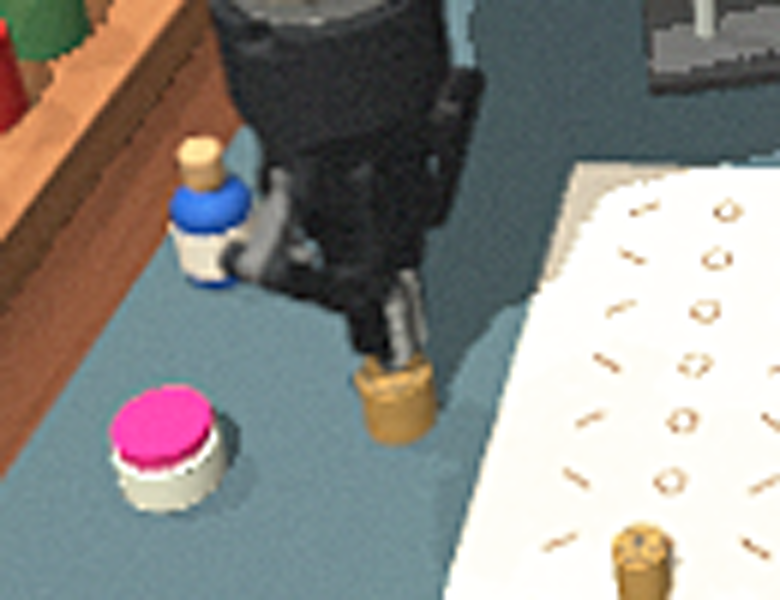

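Request:
servo_tool(deltas=[[[0,0,10,0,0,0,0.4],[1,0,10,0,0,0,0.4],[1,0,10,0,0,0,0.4],[1,0,-10,0,0,0,0.4],[1,0,-24,0,0,0,0.4],[1,0,-24,0,0,0,0.4],[1,0,-24,0,0,0,1],[1,0,-24,0,0,0,1],[1,0,-24,0,0,0,1]]])

```text
time: 6.3
ee_pos: [640.8, 239.7, -17.0]
orientation: [3.141, 0.001, 2.902]
ft_force: [-0.5, -0.0, -1.7]
opening: 25.2
gripper_force: 39.3
```

Request:
servo_tool(deltas=[[[0,0,30,0,0,0,1],[-10,-10,80,0,0,0,1],[-40,-40,125,0,0,0,1],[-75,-80,147,0,0,0,1],[-95,-120,147,0,0,0,1],[-111,-160,147,0,0,0,1],[-111,-185,147,0,0,0,1],[-111,-185,147,0,0,0,1],[-111,-185,147,0,0,0,1]]])

```text
time: 7.42
ee_pos: [529.6, 55.1, 129.8]
orientation: [3.141, 0.0, 2.902]
ft_force: [0.7, 0.4, -1.4]
opening: 24.9
gripper_force: 39.6
```

Run:
```python
from h import *
np.set_printoptions(precision=1,suppress=True)
s=r.sense();print(s["time"],s["ee_pos"],s["opening"],s["gripper_force"])
c=cam("wrist"); im=r.capture("wrist"); save(im,"w5.png"); np.savez("w5.npz",K=c[0],d=c[1],o=c[2],M=c[3])
for k in r.cut_out("pad","wrist")[:3]: print(k["p"],k["pixel"],at_z(c,k["pixel"],18))
for k in r.cut_out("stand","wrist")[:2]: print(k["p"],k["pixel"],k["region"].sum())
for k in r.cut_out("focus_mark","wrist")[:2]: print(k["p"],k["pixel"],at_z(c,k["pixel"],105),k["region"].sum())
H=cv2.cvtColor(im,cv2.COLOR_RGB2HSV); m=((H[...,1]<60)&(H[...,2]>150)).astype(np.uint8)
n,L,S,C=cv2.connectedComponentsWithStats(m)
for i in range(1,n):
  if S[i,4]>300:
    cn=max(cv2.findContours((L==i).astype(np.uint8),0,1)[0],key=len); e=cv2.fitEllipse(cn); q=at_z(c,cn.reshape(-1,2),18)[:,:2]
    print(S[i],e,cv2.minEnclosingCircle(q.astype(np.float32)),at_z(c,e[0],18)[0])
```

```text
7.425 [529.6  55.1 129.8] 24.923597128363816 39.61490571498871
0.63 [196.6, 203.6] [[518.  -22.4  18. ]]
0.9 [198.2, 205.8] 8812
[  258     0   302   267 54172] ((416.8681335449219, 120.21732330322266), (243.4608612060547, 324.80499267578125), 63.68927001953125) ((498.4278869628906, 196.86363220214844), 153.83746337890625) [491.3 188.5  18. ]
[204   7  80  51 440] ((240.6698455810547, 45.17301559448242), (52.24476623535156, 73.03932189941406), 132.5667724609375) ((400.94854736328125, 55.5247688293457), 33.154319763183594) [396.8  54.1  18. ]
[ 152  164   64   61 2957] ((183.1435546875, 194.02874755859375), (58.92204666137695, 64.04248809814453), 118.33450317382812) ((507.5275573730469, -32.218231201171875), 30.143510818481445) [506.2 -31.8  18. ]
[  26  295   49   44 1520] ((50.109046936035156, 316.3762512207031), (34.803466796875, 53.3251953125), 127.75751495361328) ((601.0137329101562, -221.55203247070312), 28.934066772460938) [ 600.7 -220.9   18. ]
```

View pics/w5.png

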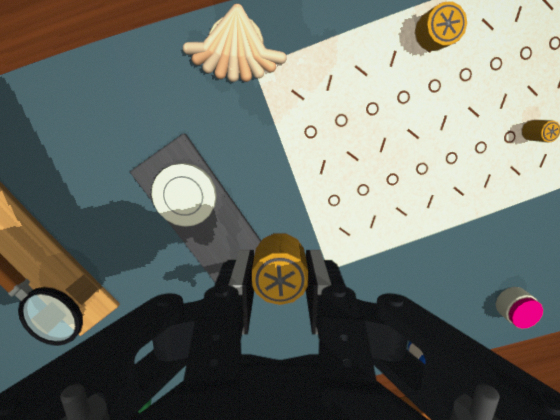

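Run:
```python
from h import *
np.set_printoptions(precision=1,suppress=True)
z=np.load("w5.npz"); c=(z["K"],z["d"],z["o"],z["M"])
im=cv2.cvtColor(cv2.imread("pics/w5.png"),cv2.COLOR_BGR2HSV)
w=np.zeros((420,560),np.uint8); w[225:310,240:320]=1
m=((im[...,0]>12)&(im[...,0]<30)&(im[...,1]>120)&(im[...,2]>60)).astype(np.uint8)*w
h=cv2.convexHull(np.argwhere(m)[:,::-1].astype(np.int32)).reshape(-1,2)
print(h.min(0),h.max(0)); t=np.linspace(0,6.28,60)
for dx in(-4,-2,0,2,4):
  P=lambda zz:proj(c,[[529.6+dx+13.5*np.cos(a),55.1+13.5*np.sin(a),zz] for a in t])
  a,b=P(148.8),P(174.8); print(dx,np.minimum(a.min(0),b.min(0)),np.maximum(a.max(0),b.max(0)))
```

```text
[252 234] [307 304]
-4 [248.1 224.2] [308.4 297.9]
-2 [249.3 227.7] [309.3 301.6]
0 [250.4 231.3] [310.3 305.2]
2 [251.6 234.8] [311.2 308.8]
4 [252.8 238.3] [312.1 312.4]
```

Request:
servo_tool(deltas=[[[-10,-45,0,0,0,0,1],[-22,-86.5,0,0,0,0,1],[-22,-86.5,-40,0,0,0,1],[-22,-86.5,-80,0,0,0,1],[-22,-86.5,-110,0,0,0,1],[-22,-86.5,-122,0,0,0,1],[-22,-86.5,-127,0,0,0,1],[-22,-86.5,-129.5,0,0,0,1],[-22,-86.5,-130.5,0,0,0,1],[-22,-86.5,-130.5,0,0,0,1]]])

```text
time: 8.88
ee_pos: [508.1, -32.0, -0.3]
orientation: [3.142, 0.001, 2.902]
ft_force: [-0.2, -0.8, -1.7]
opening: 25.3
gripper_force: 39.8
```

Request:
servo_tool(deltas=[[[0,0,-0.5,0,0,0,1],[0,0,-1,0,0,0,1],[0,0,-1,0,0,0,1]]])

```text
time: 9.25
ee_pos: [507.9, -32.0, -1.2]
orientation: [-3.142, 0.001, 2.902]
ft_force: [-2.8, 0.3, 5.2]
opening: 25.1
gripper_force: 40.3
```

Request:
servo_tool(deltas=[[[0,0,0.3,0,0,0,0.45],[0,0,0.3,0,0,0,0.45],[0,0,0.3,0,0,0,0.45],[0,0,30,0,0,0,0.45],[0,0,80,0,0,0,0.45],[0,-30,130,0,0,0,0.45],[0,-80,160,0,0,0,0.45],[0,-130,160,0,0,0,0.45],[0,-130,160,0,0,0,0.45],[0,-130,160,0,0,0,0.45]]])

```text
time: 10.5
ee_pos: [507.0, -161.5, 157.4]
orientation: [3.141, -0.001, 2.901]
ft_force: [-0.0, 0.0, -1.0]
opening: 46.8
gripper_force: 0.0
```

Run:
```python
from h import *
np.set_printoptions(precision=1,suppress=True)
s=r.sense();print(s["time"],s["ee_pos"],s["opening"],s["gripper_force"])
c=cam("wrist"); im=r.capture("wrist"); save(im,"w6.png"); np.savez("w6.npz",K=c[0],d=c[1],o=c[2],M=c[3])
D={}
for l,z in(("pad",18),("stand",10),("focus_mark",105),("loupe",46),("cradle",10),("die_middle",44)):
  for i,k in enumerate(r.cut_out(l,"wrist")[:2]): print(l,round(k["p"],2),k["pixel"],at_z(c,k["pixel"],z)[0],k["region"].sum()); D[l+str(i)]=k["region"]
np.savez("reg6.npz",**D)
```

```text
10.5 [ 507.  -161.5  157.4] 46.76130389862934 0.0
pad 0.69 [423.9, 196.3] [548.7 -19.   18. ] 9666
stand 0.75 [421.4, 194.4] [548.8 -18.2  10. ] 10047
focus_mark 0.46 [253.3, 263.2] [ 540.1 -191.1  105. ] 4995
loupe 0.84 [40.0, 9.9] [ 300.9 -319.2   46. ] 1424
cradle 0.84 [229.2, 207.0] [ 514.  -218.1   10. ] 6144
die_middle 0.6 [412.5, 161.9] [504.6 -36.1  44. ] 890
```

View pics/w6.png

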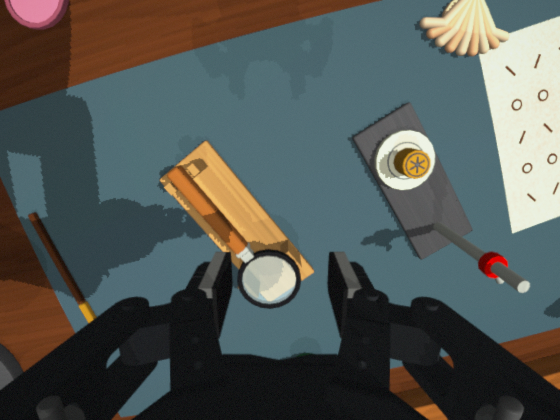

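```bash
cat > m.py <<'E'
from h import *
from scipy.optimize import least_squares
np.set_printoptions(precision=2,suppress=True)
z=np.load("w6.npz"); c=(z["K"],z["d"],z["o"],z["M"]); im=cv2.imread("pics/w6.png"); H=cv2.cvtColor(im,cv2.COLOR_BGR2HSV).astype(int)
# lens: dark ring
yy,xx=np.mgrid[:420,:560]; rr=np.hypot(xx-268,yy-278)
ring=(H[...,2]<60)&(rr<40)&(rr>22); e=cv2.fitEllipse(cv2.convexHull(np.argwhere(ring&(xx>233))[:,::-1].astype(np.int32))); print("ring",e,at_z(c,e[0],46)[0])
inner=((H[...,2]>=60)&(rr<35)).astype(np.uint8); n,L,S,C=cv2.connectedComponentsWithStats(inner); l=L[278,268]
cn=max(cv2.findContours((L==l).astype(np.uint8),0,1)[0],key=len); e=cv2.fitEllipse(cn); print("inner",e,at_z(c,e[0],46)[0])
# wood colours along the handle
for p in((190,187),(205,205),(220,225),(175,168),(230,200),(250,230)): print(p,H[p[1],p[0]])
# collar red
red=((H[...,0]<8)|(H[...,0]>172))&(H[...,1]>150)&(H[...,2]>80)&(np.hypot(xx-493,yy-264)<25)
ys,xs=np.nonzero(red); print("red",len(xs),xs.min(),xs.max(),ys.min(),ys.max(),xs.mean(),ys.mean())
# pad
pad=((H[...,1]<60)&(H[...,2]>140)&(np.hypot(xx-405,yy-160)<40)); h=cv2.convexHull(np.argwhere(pad)[:,::-1].astype(np.int32)).reshape(-1,2); print("pad",cv2.minEnclosingCircle(at_z(c,h,18)[:,:2].astype(np.float32)))
print("die top",at_z(c,[[417,164]],44),"postbase",at_z(c,[[437,226]],10),"top",at_z(c,[[523,287]],142))
cs=at_z(c,[[351,135],[408,103],[472,230],[421,258]],10); print("corners",cs)
print("collar at z",[ (q,at_z(c,[[xs.mean(),ys.mean()]],q)[0][:2]) for q in(90,100,110,120)])
E
python3 m.py
```

```text
ring ((268.4789733886719, 278.5043029785156), (58.42915725708008, 62.766357421875), 94.34944915771484) [ 586.38 -192.71   46.  ]
inner ((268.0, 278.0), (69.02188110351562, 69.02188110351562), 0.0) [ 585.72 -193.04   46.  ]
(190, 187) [ 14 187 209]
(205, 205) [ 14 193 209]
(220, 225) [ 14 190 130]
(175, 168) [ 14 186 163]
(230, 200) [ 17 147 217]
(250, 230) [ 17 149 214]
red 402 479 507 252 277 490.7363184079602 262.80348258706465
pad ((507.4493713378906, -32.84562301635742), 30.25333595275879)
die top [[507.53 -32.24  44.  ]] postbase [[588.24  -5.31  10.  ]] top [[587.81  -5.74 142.  ]]
corners [[471.35 -80.02  10.  ]
 [453.94 -19.61  10.  ]
 [602.65  33.16  10.  ]
 [621.92 -26.89  10.  ]]
collar at z [(90, array([596.43,   3.38])), (100, array([589.89,  -2.8 ])), (110, array([583.35,  -8.97])), (120, array([576.8 , -15.15]))]
```

```bash
cat >> m.py <<'E'
print("-----")
hm=((H[...,0]>=12)&(H[...,0]<=15)&(H[...,1]>172)&(xx>165)&(xx<245)&(yy>160)&(yy<250)).astype(np.uint8)
n,L,S,C=cv2.connectedComponentsWithStats(hm); i=1+np.argmax(S[1:,4]); print("handle",S[i]); 
P=np.argwhere(L==i)[:,::-1]; box=cv2.minAreaRect(P.astype(np.int32)); print(box,cv2.boxPoints(box))
W=at_z(c,P,54)[:,:2]; m=W.mean(0); v=np.linalg.svd(W-m,full_matrices=False)[2][0]; v*=np.sign(v[0]); q=(W-m)@v; print("mean",m,"yaw",np.arctan2(v[1],v[0]),"ends",m+v*q.min(),m+v*q.max(),np.ptp(q),"width",np.ptp((W-m)@[-v[1],v[0]]))
lens=np.array([586.2,-192.8]); d=lens-(m+v*q.min()); print("rear->lens",np.linalg.norm(d),np.arctan2(d[1],d[0]),"mean->lens yaw",np.arctan2(*(lens-m)[::-1]))
t=np.linspace(0,6.28,60)
def bb(v):
    p=proj(c,[[588+10*np.cos(a),-5.5+10*np.sin(a),v+h] for a in t for h in(-5,5)]); return np.r_[p.min(0),p.max(0)]
for zc in(98,101,104,107,110): print(zc,bb(zc))
E
python3 m.py | sed -n '/-----/,$p'
```

```text
-----
handle [ 167  166   78   84 1712]
((206.6620635986328, 209.3607635498047), (106.19027709960938, 17.79808807373047), 49.33231735229492) [[165.31 174.89]
 [178.81 163.29]
 [248.01 243.83]
 [234.51 255.43]]
mean [ 499.79 -229.01] yaw 0.4249565521029388 ends [ 458.18 -247.84] [ 546.19 -208.01] 96.59808227318702 width 16.72096427534879
rear->lens 139.35067099621736 0.4060412649252981 mean->lens yaw 0.3968197117982539
98 [471.07 246.99 501.44 274.18]
101 [473.08 248.4  503.82 275.89]
104 [475.14 249.84 506.26 277.64]
107 [477.24 251.3  508.74 279.43]
110 [479.38 252.81 511.28 281.26]
```

Request:
servo_tool(deltas=[[[5,-20,0,0,0,0.16,0.45],[10,-40,-10,0,0,0.32,0.45],[14,-58.5,-30,0,0,0.48,0.45],[14,-58.5,-60,0,0,0.645,0.45],[14,-58.5,-75,0,0,0.645,0.45],[14,-58.5,-75,0,0,0.645,0.45],[14,-58.5,-75,0,0,0.645,0.45]]])

```text
time: 11.72
ee_pos: [522.2, -220.5, 84.2]
orientation: [-3.14, 0.001, -2.738]
ft_force: [-0.7, -1.5, 0.9]
opening: 46.8
gripper_force: 0.0
```

Run:
```python
from h import *
np.set_printoptions(precision=2,suppress=True)
s=r.sense();print(s["time"],s["ee_pos"],s["orientation"],s["q"])
c=cam("wrist"); im=r.capture("wrist"); save(im,"w7.png"); H=cv2.cvtColor(im,cv2.COLOR_RGB2HSV).astype(int)
th=.405; u=np.array([np.cos(th),np.sin(th)]); nrm=np.array([-u[1],u[0]])
O=np.array([521.5,-220.6])
# handle colour extents across, at stations along the handle, in world at z=54
for k in range(-75,40,12):
    row=[O+u*k+nrm*w for w in np.arange(-20,20.1,1)]; px=np.round(proj(c,[[*p,54] for p in row])).astype(int)
    if (px<0).any() or (px[:,0]>559).any() or (px[:,1]>419).any(): continue
    h=H[px[:,1],px[:,0]]; print(k,px[20],"".join("#" if 11<=a[0]<=15 and a[1]>172 else "." for a in h))
c2=cam("side"); ss=r.capture("side"); Hs=cv2.cvtColor(ss,cv2.COLOR_RGB2HSV); yy,xx=np.mgrid[:420,:560]
m=((Hs[...,0]<8)|(Hs[...,0]>172))&(Hs[...,1]>110)&(Hs[...,2]>70)&(np.hypot(xx-235,yy-206)<9); ys,xs=np.nonzero(m); print(len(xs),xs.min(),xs.max(),ys.min(),ys.max(),xs.mean(),ys.mean())
t=np.linspace(0,6.28,40)
for z in(98,102,106,110):
    p=proj(c2,[[588+10*np.cos(a),-5.5+10*np.sin(a),z+h] for a in t for h in(-5,5)]); print(z,p.min(0),p.max(0),proj(c2,[588,-5.5,142]))
```

```text
11.725 [ 522.24 -220.49   84.16] [-3.14  0.   -2.74] [-0.54  0.19  1.79  0.    1.16 -2.51]
-75 [281 109] .........................................
-63 [281 129] ...........###..........#................
-51 [281 148] ............###........##................
-39 [281 167] ............##..........#................
-27 [281 185] ............###..........................
-15 [281 203] ............#######......#...............
-3 [281 220] .............###.........#...............
9 [281 237] .............##..........................
21 [281 253] .............##..........#...............
33 [281 269] .........................................
39 231 238 203 209 234.82051282051282 206.15384615384616
98 [230.45 204.19] [238.35 211.51] [[233.19 193.52]]
102 [230.33 202.91] [238.25 210.23] [[233.19 193.52]]
106 [230.21 201.63] [238.15 208.96] [[233.19 193.52]]
110 [230.1  200.35] [238.04 207.67] [[233.19 193.52]]
```

View pics/w7.png

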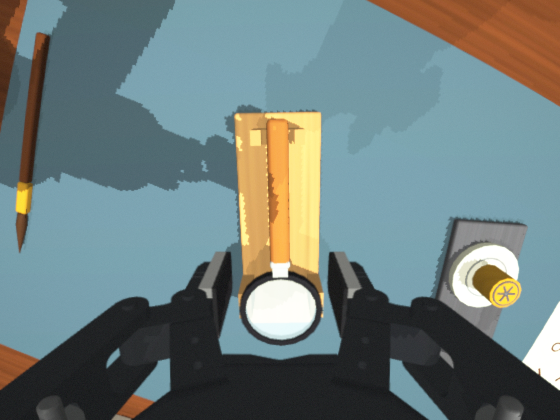

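Request:
servo_tool(deltas=[[[0,-1.5,-30,0,0,0.013,0.45],[0,-1.5,-60,0,0,0.013,0.45],[0,-1.5,-82,0,0,0.013,0.45],[0,-1.5,-82,0,0,0.013,0.45],[0,-1.5,-82,0,0,0.013,1],[0,-1.5,-82,0,0,0.013,1],[0,-1.5,-82,0,0,0.013,1],[0,-1.5,-82,0,0,0.013,1]]], newtons=50)

```text
time: 12.82
ee_pos: [522.9, -222.7, 2.9]
orientation: [-3.139, 0.002, -2.723]
ft_force: [-0.8, 0.6, 6.2]
opening: 12.7
gripper_force: 49.9
```

Request:
servo_tool(deltas=[[[0,0,10,0,0,0,1],[0,0,25,0,0,0,1],[0,0,50,0,0,0,1],[0,0,80,0,0,0,1],[-10,20,90,0,0,0,1],[-30,60,90,0,0,0,1],[-50,100,90,0,0,0,1],[-65,130,90,0,0,0,1],[-75,150,90,0,0,0,1],[-75,150,90,0,0,0,1]]])

```text
time: 14.08
ee_pos: [446.3, -71.1, 91.5]
orientation: [-3.141, 0.0, -2.722]
ft_force: [0.7, -1.2, -1.1]
opening: 12.8
gripper_force: 49.0
```

```bash
cat > l.py <<'E'
from h import *
import sys
np.set_printoptions(precision=2,suppress=True)
s=r.sense(); c=cam("wrist"); im=r.capture("wrist"); save(im,sys.argv[1]); H=cv2.cvtColor(im,cv2.COLOR_RGB2HSV).astype(int)
lz=s["ee_pos"][2]+43; print(s["time"],s["ee_pos"],s["orientation"],s["ft_force"],s["opening"],"lens z",lz)
ks=r.cut_out("loupe","wrist")[:2]
for k in ks:
    g=k["region"]; ys,xs=np.nonzero(g); print(k["p"],k["pixel"],g.sum(),xs.min(),xs.max(),ys.min(),ys.max())
ax=R.from_euler("xyz",s["orientation"]).as_matrix(); u=-ax[:,0]
for a in(68,71,74): print(a,(s["ee_pos"]+u*a)[:2],proj(c,[*(s["ee_pos"]+u*a)[:2],lz]))
# dark ring fit
P=proj(c,[*(s["ee_pos"]+u*71)[:2],lz])[0]; yy,xx=np.mgrid[:420,:560]; rr=np.hypot(xx-P[0],yy-P[1])
t=np.linspace(0,6.28,60)
for rad in(28,32):
    q=proj(c,[[*(s["ee_pos"]+u*71)[:2]+rad*np.array([np.cos(a),np.sin(a)]),lz] for a in t]); print("pred",rad,q.min(0),q.max(0))
col=H[int(P[1]),:,2]; row=H[:,int(P[0]),2]
print("row",list(zip(range(int(P[0])-60,int(P[0])+61,2),col[int(P[0])-60:int(P[0])+61:2])))
print("col",list(zip(range(int(P[1])-60,min(420,int(P[1])+61),2),row[int(P[1])-60:int(P[1])+61:2])))
E
python3 l.py w8.png
```

```text
14.075 [446.26 -71.06  91.5 ] [-3.14  0.   -2.72] [ 0.66 -1.18 -1.09] 12.758112877708157 lens z 134.5006168382817
0.94 [281.4, 234.6] 7760 257 302 120 358
68 [508.35 -43.34] [[280.82 392.41]]
71 [511.09 -42.12] [[280.81 396.69]]
74 [513.83 -40.9 ] [[280.8  400.91]]
pred 28 [228.17 354.41] [333.47 433.89]
pred 32 [220.67 347.92] [340.97 438.82]
row [(220, np.int64(19)), (222, np.int64(22)), (224, np.int64(25)), (226, np.int64(19)), (228, np.int64(19)), (230, np.int64(24)), (232, np.int64(16)), (234, np.int64(22)), (236, np.int64(18)), (238, np.int64(18)), (240, np.int64(22)), (242, np.int64(18)), (244, np.int64(16)), (246, np.int64(23)), (248, np.int64(22)), (250, np.int64(22)), (252, np.int64(19)), (254, np.int64(21)), (256, np.int64(19)), (258, np.int64(20)), (260, np.int64(21)), (262, np.int64(21)), (264, np.int64(17)), (266, np.int64(24)), (268, np.int64(23)), (270, np.int64(19)), (272, np.int64(24)), (274, np.int64(21)), (276, np.int64(15)), (278, np.int64(24)), (280, np.int64(24)), (282, np.int64(19)), (284, np.int64(20)), (286, np.int64(21)), (288, np.int64(25)), (290, np.int64
[... 729 characters left out ...]
05)), (354, np.int64(207)), (356, np.int64(206)), (358, np.int64(78)), (360, np.int64(25)), (362, np.int64(17)), (364, np.int64(17)), (366, np.int64(22)), (368, np.int64(22)), (370, np.int64(18)), (372, np.int64(17)), (374, np.int64(23)), (376, np.int64(17)), (378, np.int64(18)), (380, np.int64(20)), (382, np.int64(21)), (384, np.int64(22)), (386, np.int64(23)), (388, np.int64(20)), (390, np.int64(22)), (392, np.int64(23)), (394, np.int64(22)), (396, np.int64(24)), (398, np.int64(21)), (400, np.int64(20)), (402, np.int64(16)), (404, np.int64(20)), (406, np.int64(19)), (408, np.int64(22)), (410, np.int64(21)), (412, np.int64(22)), (414, np.int64(19)), (416, np.int64(19)), (418, np.int64(17))]
```

Request:
servo_tool(deltas=[[[-2.8,9,0,0,0,0,1],[-2.8,9,-15,0,0,0,1],[-2.8,9,-26,0,0,0,1],[-2.8,9,-30,0,0,0,1],[-2.8,9,-30,0,0,0,1],[-2.8,9,-30,0,0,0,1]]])

```text
time: 14.92
ee_pos: [443.9, -63.0, 61.2]
orientation: [-3.141, 0.0, -2.723]
ft_force: [-0.4, 0.0, -1.1]
opening: 13.2
gripper_force: 49.0
```

```bash
cat > v.py <<'E'
from h import *
np.set_printoptions(precision=2,suppress=True)
s=r.sense(); print(s["time"],s["ee_pos"],s["orientation"],s["ft_force"],s["opening"])
u=-R.from_euler("xyz",s["orientation"]).as_matrix()[:,0]; L=s["ee_pos"]+u*71; lz=s["ee_pos"][2]+43; print("lens pred",L[:2],lz)
t=np.linspace(0,6.28,60); d=np.c_[np.cos(t),np.sin(t)]
for n in("side","top"):
    im=r.capture(n); save(im,"v_"+n+".png"); c=cam(n); H=cv2.cvtColor(im,cv2.COLOR_RGB2HSV)
    q=np.vstack([proj(c,np.c_[L[:2]+32*d,np.full(60,lz+h)]) for h in(-4,4)]); print(n,"pred rim bbox",q.min(0),q.max(0))
    for k in r.cut_out("loupe",n)[:2]:
        ys,xs=np.nonzero(k["region"]); print(k["p"],k["pixel"],len(xs),xs.min(),xs.max(),ys.min(),ys.max())
    x0,y0=np.floor(q.min(0)).astype(int)-5; x1,y1=np.ceil(q.max(0)).astype(int)+6
    print("x",x0,"y",y0)
    for row,hr in zip(H[y0:y1,x0:x1,2],H[y0:y1,x0:x1]): print("".join("R" if (h[0]<8 or h[0]>172) and h[1]>110 else " .:-=+*#%@"[9-min(9,int(h[2])//20)] for h in hr))
E
python3 v.py
```

```text
14.925 [443.95 -63.03  61.24] [-3.14  0.   -2.72] [-0.37  0.01 -1.07] 13.193254688829002
lens pred [508.83 -34.21] 104.23592986743262
side pred rim bbox [253.87 195.09] [278.05 210.53]
0.82 [367.8, 180.9] 329 350 395 177 190
x 248 y 190
-....  .:::-:::::::::::-::--::--:::+*
-.... ..::-::-:-:-:::::----::    ..  
- .... .:::::::-:--:+:           ..  
- .....:+----:-                  :...
= ......-                         ::.
:..                                 .
               . ==*+--              
    .=..    .*R@#++++##R#+-          
    ....  =#%+:         :%@*         
    ... :%%=              :#%.  .    
    ... %%=                 +*       
    .. =%=                   @:  : ::
    :. ##                    @# .: -:
    :. ##                    @% .: -:
    :. #%.                  :@@:-: -+
     . %%#.                =%@#::::::
       +@@#-             :+%R@=::-:::
    .--=#@@%**=.     :.=*#@@@+:::::::
*+=--:---*@@@@%#*****%#%@@@@+::::::::
::::::::::=%@R@@@@@@@@@@@@+::::::::::
::::::::::::==%#%@@RR@%+=:::::-::::::
-:::::::::::::::::::::::::::::::-::::
:-::::::::--::::::::::::::-
[... 754 characters left out ...]

RRRRRRRRRRRRRRRRRRRRRRRRRRRRRRRRRR
RRRRRRRRRRRRRRRRRRRRRRRRRRRRRRRRRR
RRRRRRRRRRRRRRRRRRRRRRRRRRRRRRRRRR
RRRRRRRRRRRRRRRRRRRRRRRRRRRRRRRRRR
RRRRRRRRRRRRRRRRRRRRRRRRRRRRRRRRRR
RR*RRRRRRRRRRRRRRRRRRRRRRRRRRRRRRR
RR**RRRRRRRRRRRRRRRRRRRRRRRRRRRRRR
RRRRRRRRRRRRRRRRRRRRRRRRRRRRRRRRRR
R**RRRRRRRRRRRRRRRRRRRRRRRRRRRRRRR
RR*RRRRRRRRRRRRRRRRRRRRRRRRRRRRRRR
RRRRRRRRRRRRRRRRRRRRRRRRRRRRRRRRRR
RR*RRRRRRRRRRRRRRRRRRRRRRRRRRRRRRR
*********RRRRRRRRRRRRRRRRRRRRRRRRR
*R**+++++++*RRRRRRRRRRRRRRRRRRRRRR
***=--===-==+*RRRRRRRRRRRRRRRRRRRR
**+-:::-:..:=+RRRRRRRRRRRRRRRRRRRR
**=-:::::.  :=+RRRRRRRRRRRRRRRRRRR
*+-:::::-:..:=+*RRRRRRRRRRRRRRRRRR
*=-:::::-----=+RRRRRRRRRRRRRRRRRRR
+-::::::--====+RRRRRRRRRRRRRRRRRRR
```

Request:
servo_tool(deltas=[[[-0.4,1.3,0.8,0,0,0,1],[-0.4,1.3,0.8,0,0,0,1],[-0.4,1.3,0.8,0,0,0,1],[-0.4,1.3,0.8,0,0,0,1],[-0.4,1.3,0.8,0,0,0,1],[-0.4,1.3,0.8,0,0,0,1]]])

```text
time: 15.88
ee_pos: [443.2, -61.6, 61.8]
orientation: [3.142, -0.0, -2.723]
ft_force: [-0.4, 0.2, -1.1]
opening: 12.7
gripper_force: 49.0
```

```bash
python3 -c "
from h import *
s=r.sense(); print(s['ee_pos'],s['joint_velocities'].round(3),s['gripper_force'],r.sign_off())"
```

```text
the job is handed in; nothing more can be done
[443.2454786  -61.59452562  61.7761255 ] [ 0.    -0.    -0.     0.     0.001 -0.   ] 49.04601037502289 None
```

The middle die was released face up, measured within about 1 mm of the pad's centre, and the loupe is held still and level over it, lens within a couple of mm of centre and at about 105 mm against a collar measured at 103–106 mm; handed in at about 16 s. The first close missed above the die, because the fingers end about 24 mm short of the stated TCP, and left it undisturbed.

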